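# Bleed the pressure-check reservoir on the clinic desk

### The arm

A 6-joint arm with a two-finger parallel gripper is mounted at the origin on the work surface. World frame = base frame: x ahead of the robot, y to its left, z up, the work surface at z = 0. Lengths are in m, angles in rad, forces in N, time in s.
With the tool pointing down it reaches from about 0.35 to 0.775 m from the base axis. Payload 7.3 kg.
Tool frame: the origin (TCP) lies on the centre line of the jaws, within the pads' length; the fingertips stand 8 mm ahead of it and the grasp point (between the pads) lies 11 mm behind it; z points along the fingers, y is the line along which they close (so a half turn about z gives the same grasp; the last joint's range is limited). The gripper opens to 92 mm and grips with 3 to 60 N. Pads are 19 mm wide; open, the fingers measure 130 mm over their backs; the gripper's body (75 mm by 190 mm) begins 47 mm behind the grasp point.
Start: joints at [-1.293, 0.342, 1.524, -0, 1.275, -0.146], TCP at [0.216, -0.479, 0.235] pointing down, gripper open.
Joint ranges: [-2.53, 2.53], [-0.77, 2.02], [0.04, 2.7], [-1, 4.14], [0.28, 2.66], [-3.11, 3.11]. Speed limits (rad/s): [2.57, 2.57, 3.14, 3.14, 3.14, 3.14].

### API

Orientations are given as a unit quaternion [x, y, z, w].
In Python, from cell import manip gives the robot as it stands. The module is installed in compiled form; this text tells all that it offers.
- The arm moves only by the tool jog_arm, never from a script. Its argument "targets" is a list of rows, each an object of numbers: "dx", "dy", "dz": the shift along the tool's x, y, z in mm; "twist": the turn about the tool's z in units of 6 degrees (1.0 is 6 degrees); "hand": the opening, from 0 (shut) to 1 (fully open). A call has 1 to 10 rows; each row is the pose to reach, as a shift and turn from the pose commanded when the call began, along the tool's axes at that moment; what a row does not reach only later rows make up. A row lasts 1/12 s, in which the tool goes at most 41.7 mm and 7.16 degrees, less where a joint would pass 70% of its speed; a pose out of reach is approached as far as the arm can. A call with a gripper value outside its range is refused whole. The fingers move at their own pace and stop on an object; "newtons" is the grip in N (left out, the last holds). Time passes only in rows, so rows that repeat a pose let the fingers close. It gives the time, the measured TCP pose, the force, the opening and the grip force at its end, in the units of the state.
- manip.sense(): the state, without advancing time (a new reading comes with each control period).
- manip.capture(name): name is "scene" or "top" or "wrist"; returns a dict with "pixels" (400x640x3 uint8, red, green, blue), "fx", "fy", "cx", "cy" (pixels), "view" (4x4, takes a point from world to camera coordinates). Camera axes: x right, y down, z forward; pixel columns grow to the right and rows downward; lengths in m; the calibration is good to about 2 mm. A picture is of the moment at which its call begins. There is no depth.
- manip.hand_in(): hands the job in; it is judged then, once.
Trained networks look in the newest picture that a camera, given by its name, has taken for a name from the list of things; names that differ only in an ending like _2 or _b are one class to them, and where a whole thing is asked for, a point or a joint stands for the part that bears it (a point fixed in the world has none). Each returns a list of dicts, best first, with "score" (0 to 1); they miss things now and then, are a little off and sometimes report something else, mostly with a low value. They report only what shows in the picture. A call takes as long as a camera call. They do not tell look-alikes from the thing itself.
- manip.recognise(camera, label): "rect" ([centre column, centre row, width, height] in pixels, round what is visible of it).
- manip.mark_of(camera, label): "position" ([row, column] in pixels: a listed point, or the origin of a listed thing).
The state is a dict: "time": time; "joint_pos": joint angles; "qvel": joint speeds; "tau": joint torques, N m; "tool_pos": TCP position; "eef_rot": TCP orientation; "force": force on the tool from outside, world axes, zero at the start; "torque": the same for the moment, N m; "opening": finger opening in m; "gripper_force": force on a finger pad.
Only numpy, scipy, OpenCV 4.12 (cv2) and the standard library are available. Lean on these libraries where they do the work, as an engineer would, in place of code of your own. Each camera call takes 0.05 s, during which the arm holds its last target. There are 200 camera calls.

### The job

Bleed the little air reservoir used for checking blood-pressure gauges: unscrew the tiny knurled lock nut on its valve (anticlockwise seen from above) all the way up until it stops, without crushing it, then press the freed valve tip fully down, gently, hold it there for about two seconds, and let go so that it springs back up. Leave the nut unscrewed and everything else on the desk where it is.

Things in the scene. Friction and masses are not known exactly. Their poses are not given: they have to be found in the camera images.
- reservoir: Fixed base plate 200 x 120 x 12 mm with a horizontal aluminium cylinder, 60 mm diameter, 150 mm long, along its x, top 82 mm up, a 56 mm round gauge on its -x end. Origin: centre of the plate's underside, on the desk; z up. The bleed valve stands on the cylinder at (35, 0) mm. The dark stub at (-40, 0) mm, 16 mm diameter, up to 94 mm, is a blanked port: leave it.
- seat (a point): Centre of the flat top of the valve's upright stem (11 mm diameter, on an 18 mm boss that ends 86 mm up), 108 mm above the desk, on the valve's axis: the seat on which the tight lock nut bears. Fixed to the reservoir.
- nut_base (a point): The knurled brass lock nut: upright cylinder 12 mm diameter, 10 mm tall. This point: centre of its underside (108 mm above the desk when tight); z up, turns with the nut. Can be gripped at any yaw from above. Thin: crushed if the contact forces on it (both fingers added) exceed 90 N, so grip with 15 to 30 N per finger.
- lock_nut (a joint): Angle the nut has been unscrewed, rad: 0 = tight (start), positive anticlockwise from above, upper stop at 4.2 (two thirds of a turn), so several grasps are needed. Turning takes about 0.04 N m; it stays where it is left. The nut climbs the valve pin by 1 mm per rad.
- tip_top (a point): Centre of the top face of the valve tip, 132 mm above the desk when up. The tip, upper end of the spring-loaded pin, is an upright steel cylinder 7 mm in diameter, 6 mm tall; its top is 14 mm above the top of the tight nut, 10 mm above that of the unscrewed one. To be pressed straight down, e.g. with the shut fingertips. More than 25 N on it bends it.
- valve_pin (a joint): How far pin, tip and nut are pressed down, m: 0 = up. The nut meeting the seat stops it: locked while the nut is tight, about 4.2 mm of travel with the nut fully up. Spring: 5 N to start, 2.2 N per mm more (14 N at the end, then a hard stop); returns by itself. Holding the nut at one height while unscrewing pushes the pin down a little: harmless.
- bp_monitor: Bystander, fixed: white desk blood-pressure monitor, 130 x 110 mm, 70 mm tall, origin at the centre of its underside. Its place may be swapped with the reservoir's.
- spare_cap: Bystander, loose: black dust cap, 14 mm diameter, 14 mm tall, standing on the reservoir's base plate. Origin: centre of its underside.
- phone: Bystander, loose: dark phone 150 x 72 x 9 mm lying flat. Origin: centre of its underside.
- stapler: Bystander, loose: grey stapler 130 x 36 mm, 45 mm tall. Origin: centre of its underside.
- pen_pot: Bystander, loose: grey pot, 76 mm diameter, 95 mm tall, with pens up to 145 mm. Origin: centre of its underside.
- drink_jar: Bystander, loose: clear jar with a screw lid, 72 mm diameter, 130 mm tall. Origin: centre of its underside.
- pill_bottle: Bystander, loose: amber bottle, 40 mm diameter, 60 mm tall. Origin: centre of its underside.
- mouse: Bystander, loose: round black mouse, 62 mm diameter, 33 mm tall. Origin: centre of its underside.
Mind the look-alikes: they are no part of the job. Several things have the shape of the reservoir; the one meant has the colours described above.

How it is judged:
On the way, in this order (a step that is already met when the one before it is completed fails the run):
1. the lock nut is unscrewed to its upper stop (at least 4.0 rad) (value of joint lock_nut above 4 rad), for 0.2 s.
2. the valve tip itself is pressed down by at least 3.8 mm and held for a second (value of joint valve_pin above 0.0038 m and contact force between anything else and valve_pin_c0 above 2 N), for 1 s.
At the end, for the whole second after the job is handed in: The nut is still unscrewed (at least 3.7 rad) and at rest, and the valve tip has sprung back up (less than 0.8 mm down) (value of joint lock_nut above 3.7 rad and value of joint valve_pin below 0.0008 m and velocity of joint lock_nut between -0.1 and 0.1 rad/s); the robot touches nothing.
It fails at once if the valve tip is loaded with more than 25 N (contact force between anything else and valve_pin_c0 above 25 N).
It fails at once if the lock nut is crushed (more than 90 N of contact on it) (contact force between anything else and lock_nut_c0 above 90 N).
It fails at once if a loose bystander is moved by more than 30 mm (distance of any of spare_cap, phone, stapler, pen_pot, drink_jar, pill_bottle, mouse from where it was at the start of the episode above 0.03 m).
It also fails if it takes over 72 s, if anything falls off the work surface, if the arm or the gripper's body presses on something with over 40 N, if the wrist force passes 120 N, or if a joint passes its speed limit or range.

## Working session

There is one attempt and no reset: what is moved stays moved. The work goes in short steps, Python scripts to look and compute and a tool call to move; the robot and the scene stay as the last step left them, time stands still between calls to the robot, and variables do not carry over. Pictures are saved under pics/ and viewed, at most 10 in all, crops included, and the job is handed in when it is done.

Besides the shell and the picture viewer there is one more tool, called by a JSON object that holds its "name" and its "arguments", one argument or row to a line. jog_arm: Moves the arm, as the interface text tells. Its arguments: {"type":"object","properties":{"targets":{"type":"array","items":{"type":"object","properties":{"dx":{"type":"number"},"dy":{"type":"number"},"dz":{"type":"number"},"twist":{"type":"number"},"hand":{"type":"number"}}}},"newtons":{"type":"number"}},"required":["targets"]}

```bash
mkdir -p pics
cat > h.py <<'E'
from cell import manip
import numpy as np, cv2
def save(c,n):
    p=manip.capture(c); cv2.imwrite('pics/'+n,p['pixels'][:,:,::-1]); return p
def ray(p,px):  # px = row,col
    V=np.array(p['view']); R,t=V[:3,:3],V[:3,3]
    d=R.T@np.array([(px[1]-p['cx'])/p['fx'],(px[0]-p['cy'])/p['fy'],1]); return -R.T@t,d
def atz(p,px,z):
    o,d=ray(p,px); return o+d*(z-o[2])/d[2]
def tri(obs):
    A=np.zeros((3,3));b=np.zeros(3)
    for p,px in obs:
        o,d=ray(p,px); d=d/np.linalg.norm(d); M=np.eye(3)-np.outer(d,d); A+=M;b+=M@o
    return np.linalg.solve(A,b)
def proj(p,X):
    V=np.array(p['view']); c=V[:3,:3]@X+V[:3,3]; return p['cy']+p['fy']*c[1]/c[2],p['cx']+p['fx']*c[0]/c[2]
E
python3 - <<'E'
from h import *
np.set_printoptions(precision=4,suppress=True)
for c in('scene','top'):
    p=save(c,c+'1.png')
    for l,z in(('tip_top',.132),('nut_base',.108),('reservoir',0),('spare_cap',.012)):
        for r in manip.mark_of(c,l)[:4]: print(c,l,round(r['score'],2),np.round(r['position']),atz(p,r['position'],z))
    print(-np.array(p['view'])[:3,:3].T@np.array(p['view'])[:3,3])
s=manip.sense();print(s)
a=np.vstack([cv2.imread('pics/scene1.png'),cv2.imread('pics/top1.png')]);cv2.imwrite('pics/a.png',cv2.resize(a,(480,600)))
E
```

```text
scene tip_top 0.43 [197. 503.] [0.3276 0.5495 0.132 ]
scene tip_top 0.42 [205. 355.] [0.5568 0.1879 0.132 ]
scene nut_base 0.48 [202. 497.] [0.3265 0.5413 0.108 ]
scene reservoir 0.96 [225. 477.] [0.3196 0.5137 0.    ]
scene reservoir 0.92 [186. 394.] [0.2483 0.2222 0.    ]
scene reservoir 0.57 [228. 347.] [ 0.5236  0.1591 -0.    ]
scene spare_cap 0.54 [215. 328.] [0.5065 0.0843 0.012 ]
[1.285  0.4266 0.7869]
top reservoir 0.94 [276. 268.] [0.2625 0.2243 0.    ]
top reservoir 0.91 [200. 289.] [0.5232 0.1459 0.    ]
top reservoir 0.74 [270. 184.] [0.2884 0.5165 0.    ]
[0.3542 0.0571 1.5306]
{'time': 0.5, 'joint_pos': array([-1.293 ,  0.342 ,  1.5242,  0.    ,  1.2754, -0.146 ]), 'qvel': array([ 0.    , -0.0003,  0.0017,  0.0006, -0.0001,  0.0017]), 'tau': array([ -0.0011, -43.0815, -24.4313,   0.0718,   0.049 ,  -0.    ]), 'tool_pos': array([ 0.2159, -0.4785,  0.2347]), 'eef_rot': array([ 0.9776,  0.2103,  0.    , -0.    ]), 'force': array([ 0.0904, -0.1607,  0.1387]), 'torque': array([ 0.0284, -0.0147, -0.0578]), 'gripper_force': 0.0, 'opening': 0.09177709493841117}
```

View pics/scene1.png

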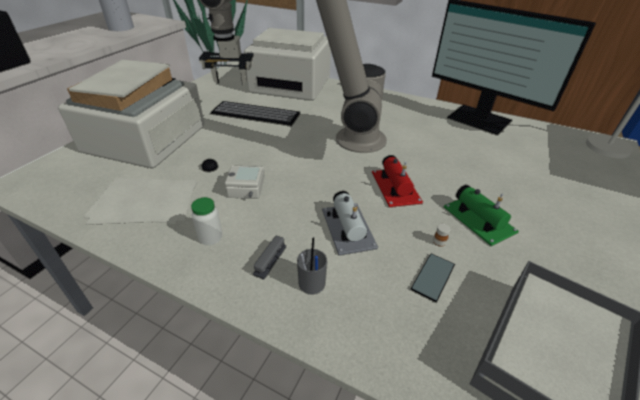

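View pics/top1.png

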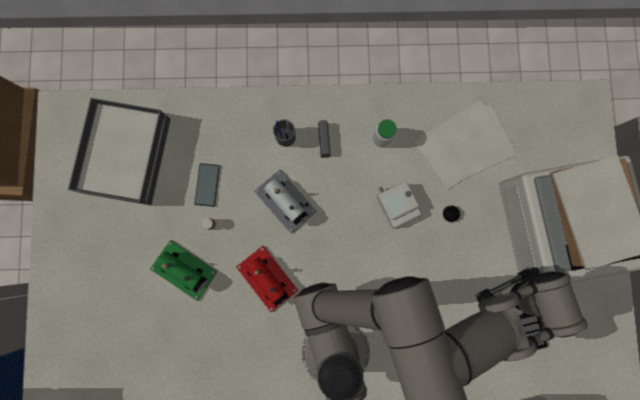

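The scene shows three look-alikes, given as scene (row, col):
- silver/aluminium on a grey plate at (228,347)
- red at (186,394)
- green at (225,477)

The silver one fits the description. Its gauge is the dark end toward the robot, and the valve is on the far-left end, at about (0.55, 0.18). I'll check this in one close crop while hovering toward it.

Run:
```python
import cv2,numpy as np
a=cv2.imread('pics/scene1.png')[170:260,300:400];b=cv2.imread('pics/top1.png')[155:245,240:340]
cv2.imwrite('pics/crop.png',cv2.resize(np.hstack([a,b]),(800,360),interpolation=cv2.INTER_CUBIC))
```

```text
(no output)
```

View pics/crop.png

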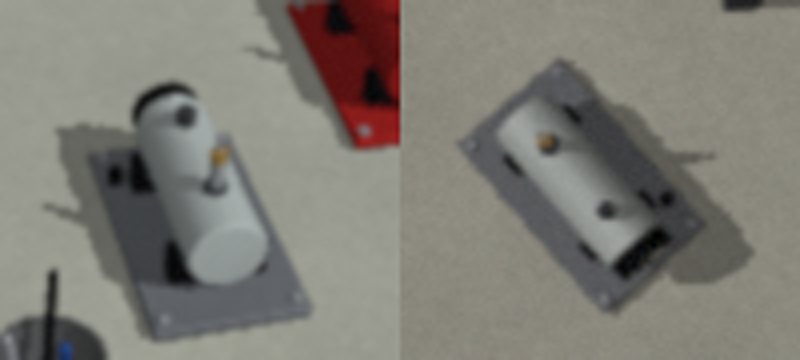

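{"name": "jog_arm", "arguments": {
  "targets": [
    {"dx": 40, "dy": -32, "dz": -3, "hand": 0.5},
    {"dx": 70, "dy": -56, "dz": -6, "hand": 0.5},
    {"dx": 100, "dy": -80, "dz": -9, "hand": 0.5},
    {"dx": 130, "dy": -105, "dz": -12, "hand": 0.5},
    {"dx": 160, "dy": -130, "dz": -15, "hand": 0.5},
    {"dx": 190, "dy": -154, "dz": -18, "hand": 0.5},
    {"dx": 220, "dy": -178, "dz": -21, "hand": 0.5},
    {"dx": 250, "dy": -202, "dz": -24, "hand": 0.5},
    {"dx": 280, "dy": -226, "dz": -27, "hand": 0.5},
    {"dx": 300, "dy": -242, "dz": -30, "hand": 0.5}
  ]
}}

```text
invalid input
```

The crop confirms it: an aluminium cylinder with a brass nut, at scene (209,355) and top (190,277). The dark stub is nearer the gauge. The move call was refused, so I'll resend with every field filled in.

{"name": "jog_arm", "arguments": {
  "newtons": 20,
  "targets": [
    {"dx": 40, "dy": -32, "dz": -3, "twist": 0, "hand": 0.5},
    {"dx": 70, "dy": -56, "dz": -6, "twist": 0, "hand": 0.5},
    {"dx": 100, "dy": -80, "dz": -9, "twist": 0, "hand": 0.5},
    {"dx": 130, "dy": -105, "dz": -12, "twist": 0, "hand": 0.5},
    {"dx": 160, "dy": -130, "dz": -15, "twist": 0, "hand": 0.5},
    {"dx": 190, "dy": -154, "dz": -18, "twist": 0, "hand": 0.5},
    {"dx": 220, "dy": -178, "dz": -21, "twist": 0, "hand": 0.5},
    {"dx": 250, "dy": -202, "dz": -24, "twist": 0, "hand": 0.5},
    {"dx": 280, "dy": -226, "dz": -27, "twist": 0, "hand": 0.5},
    {"dx": 300, "dy": -242, "dz": -30, "twist": 0, "hand": 0.5}
  ]
}}

```text
time: 1.33
tool_pos: [0.3906, -0.1318, 0.2652]
eef_rot: [0.977, 0.211, 0.0, -0.0]
force: [0.1, 0.3, 0.3]
opening: 0.0456
gripper_force: 0.0
```

Run:
```python
from h import *
from cv2 import *
a={'scene':manip.capture('scene'),'top':manip.capture('top')}
print('tri',tri([(a['scene'],(209,355)),(a['top'],(190,276.8))]),atz(a['scene'],(209,355),.115),atz(a['top'],(190,276.8),.12))
s=manip.sense();print(s['time'],s['tool_pos'],s['eef_rot'],s['joint_pos'])
```

```text
tri [0.54639703 0.18305303 0.10773159] [0.55334837 0.18799776 0.115     ] [0.54558527 0.17958395 0.12      ]
1.4333 [ 0.39111392 -0.13167721  0.26536872] [9.77116384e-01 2.12703692e-01 8.37422486e-04 9.62722943e-05] [-5.11695904e-01  1.06120121e-01  1.74811495e+00  1.00859515e-03
  1.28597742e+00  6.30135255e-01]
```

{"name": "jog_arm", "arguments": {
  "newtons": 20,
  "targets": [
    {"dx": 30, "dy": -24, "dz": 0, "twist": 1, "hand": 0.5},
    {"dx": 60, "dy": -48, "dz": 0, "twist": 2, "hand": 0.5},
    {"dx": 90, "dy": -72, "dz": 0, "twist": 3, "hand": 0.5},
    {"dx": 120, "dy": -97, "dz": 0, "twist": 4, "hand": 0.5},
    {"dx": 150, "dy": -121, "dz": 0, "twist": 5, "hand": 0.5},
    {"dx": 180, "dy": -145, "dz": 0, "twist": 6, "hand": 0.5},
    {"dx": 210, "dy": -170, "dz": 0, "twist": 7, "hand": 0.5},
    {"dx": 240, "dy": -194, "dz": 0, "twist": 8, "hand": 0.5},
    {"dx": 265, "dy": -214, "dz": 0, "twist": 9, "hand": 0.5},
    {"dx": 273, "dy": -221, "dz": 0, "twist": 10, "hand": 0.5}
  ]
}}

```text
time: 2.27
tool_pos: [0.5495, 0.1829, 0.2639]
eef_rot: [0.951, -0.308, 0.0, -0.001]
force: [-1.6, -0.6, -0.4]
opening: 0.0456
gripper_force: 0.0
```

Run:
```python
from h import *
p=save('wrist','w1.png')
for l,z in(('tip_top',.132),('nut_base',.108),('seat',.108),('reservoir',0),):
    for r in manip.mark_of('wrist',l)[:3]: print(l,round(r['score'],2),np.round(r['position']),atz(p,r['position'],z))
s=manip.sense();print(s['time'],s['tool_pos'],s['eef_rot'],s['joint_pos'])
print(proj(p,np.array([.549,.182,.132])))
```

```text
tip_top 0.69 [193. 317.] [0.54744549 0.18579495 0.132     ]
nut_base 0.63 [188. 319.] [0.54564181 0.18424476 0.108     ]
seat 0.87 [186. 320.] [0.54735305 0.18258735 0.108     ]
seat 0.75 [191. 319.] [0.54249915 0.18636899 0.108     ]
seat 0.59 [176. 339.] [0.54339398 0.1577717  0.108     ]
reservoir 0.84 [175. 340.] [0.52259522 0.16251451 0.        ]
2.5167 [0.54757339 0.1776466  0.26453891] [ 9.52069609e-01 -3.05881037e-01 -1.75960805e-04  4.67932041e-04] [ 1.80962060e-01  4.16758665e-01  1.32704552e+00 -6.68643494e-04
  1.39854066e+00  2.37360069e+00]
(np.float64(189.92485456815714), np.float64(319.04029909572046))
```

View pics/w1.png

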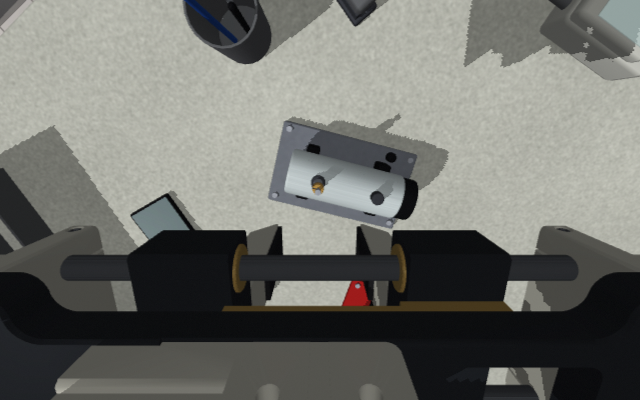

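The wrist image shows the silver reservoir with the brass nut at (188,318), right by the projected estimate. The stub is at (197,377) and the cap at (157,390). I'll descend partway and measure again with the arm at rest.

{"name": "jog_arm", "arguments": {
  "newtons": 20,
  "targets": [
    {"dx": 0, "dy": 0, "dz": 15, "twist": 1, "hand": 0.5},
    {"dx": 0, "dy": 0, "dz": 30, "twist": 2, "hand": 0.5},
    {"dx": 0, "dy": 0, "dz": 45, "twist": 3, "hand": 0.5},
    {"dx": 0, "dy": 0, "dz": 60, "twist": 4, "hand": 0.5},
    {"dx": 0, "dy": 0, "dz": 75, "twist": 4, "hand": 0.5},
    {"dx": 0, "dy": 0, "dz": 75, "twist": 4, "hand": 0.5},
    {"dx": 0, "dy": 0, "dz": 75, "twist": 4, "hand": 0.5},
    {"dx": 0, "dy": 0, "dz": 75, "twist": 4, "hand": 0.5},
    {"dx": 0, "dy": 0, "dz": 75, "twist": 4, "hand": 0.5},
    {"dx": 0, "dy": 0, "dz": 75, "twist": 4, "hand": 0.5}
  ]
}}

```text
time: 3.35
tool_pos: [0.5483, 0.1789, 0.1909]
eef_rot: [0.867, -0.498, 0.001, -0.001]
force: [-1.0, 0.4, -0.1]
opening: 0.0459
gripper_force: 0.0
```

```bash
cat > m.py <<'E'
from h import *
import sys
p=save('wrist',sys.argv[1]); s=manip.sense()
print(s['time'],s['tool_pos'],s['eef_rot'],s['joint_pos'])
for l,z in(('tip_top',.132),('nut_base',.108),('seat',.108)):
    for r in manip.mark_of('wrist',l)[:2]: print(l,round(r['score'],2),np.round(r['position']),atz(p,r['position'],z))
x,y,zz,w=s['eef_rot'];from scipy.spatial.transform import Rotation as R
M=R.from_quat([x,y,zz,w]).as_matrix();print(M.round(3).tolist())
t=s['tool_pos']; print('tips on axis',proj(p,t+M@[0,0,.008]),'axis at .132',proj(p,np.r_[t[:2],.132]),'axis at .108',proj(p,np.r_[t[:2],.108]))
im=p['pixels'][:,:,::-1].copy()
cv2.imwrite('pics/c_'+sys.argv[1],cv2.resize(im[100:340,200:440],(600,600),interpolation=cv2.INTER_CUBIC))
E
python3 m.py w2.png
```

```text
3.4 [0.54819729 0.17903848 0.19062889] [ 8.67337329e-01 -4.97720089e-01  6.63919352e-04 -4.79950002e-04] [ 1.82872923e-01  4.71835254e-01  1.44671971e+00 -1.35720858e-04
  1.22140420e+00  2.79565230e+00]
tip_top 0.72 [219. 314.] [0.54805487 0.18440454 0.132     ]
nut_base 0.64 [379. 500.] [0.27841709 0.24977655 0.108     ]
nut_base 0.45 [211. 316.] [0.54681539 0.18528637 0.108     ]
seat 0.8 [210. 315.] [0.54753707 0.18440011 0.108     ]
seat 0.65 [385. 496.] [0.27762638 0.25846486 0.108     ]
[[0.505, -0.863, 0.002], [-0.863, -0.505, 0.0], [0.001, -0.001, -1.0]]
tips on axis (np.float64(239.48276949209978), np.float64(316.8789820819687)) axis at .132 (np.float64(213.200057215365), np.float64(317.4888815043531)) axis at .108 (np.float64(204.39677198280145), np.float64(317.68672856111317))
```

View pics/c_w2.png

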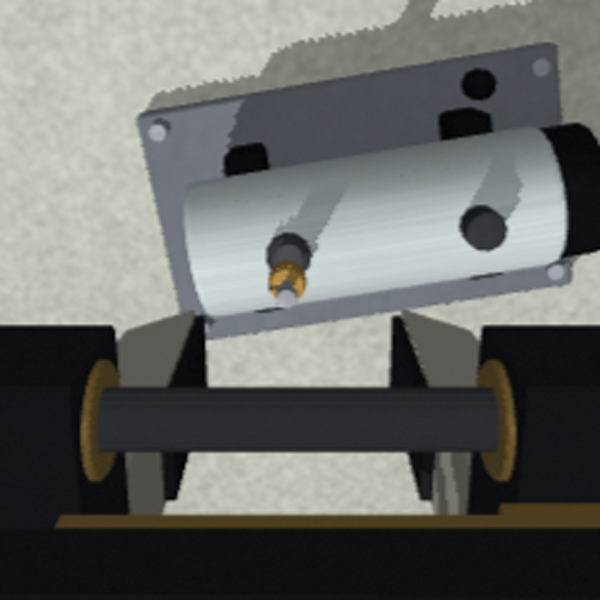

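The tip is at wrist pixel (219,315), so the valve axis is at about (0.548, 0.1845). That means a correction of dx -5, dy -2.4, then down 82.

{"name": "jog_arm", "arguments": {
  "newtons": 20,
  "targets": [
    {"dx": -3, "dy": -1, "dz": 8, "twist": 0, "hand": 0.5},
    {"dx": -5, "dy": -2.4, "dz": 20, "twist": 0, "hand": 0.5},
    {"dx": -5, "dy": -2.4, "dz": 36, "twist": 0, "hand": 0.5},
    {"dx": -5, "dy": -2.4, "dz": 52, "twist": 0, "hand": 0.5},
    {"dx": -5, "dy": -2.4, "dz": 66, "twist": 0, "hand": 0.5},
    {"dx": -5, "dy": -2.4, "dz": 76, "twist": 0, "hand": 0.5},
    {"dx": -5, "dy": -2.4, "dz": 82, "twist": 0, "hand": 0.5},
    {"dx": -5, "dy": -2.4, "dz": 82, "twist": 0, "hand": 0.5},
    {"dx": -5, "dy": -2.4, "dz": 82, "twist": 0, "hand": 0.5},
    {"dx": -5, "dy": -2.4, "dz": 82, "twist": 0, "hand": 0.5}
  ]
}}

```text
time: 4.38
tool_pos: [0.5479, 0.1848, 0.1085]
eef_rot: [0.867, -0.498, 0.001, -0.0]
force: [-0.6, -0.6, 0.1]
opening: 0.0457
gripper_force: 0.0
```

```bash
python3 m.py w3.png
```

```text
4.4333 [0.54796314 0.18476744 0.1085912 ] [ 8.67268272e-01 -4.97840301e-01  6.99679064e-04 -5.38151371e-04] [ 1.92768362e-01  5.60939172e-01  1.54260699e+00 -1.19407912e-04
  1.03628409e+00  2.80583939e+00]
tip_top 0.76 [265. 318.] [0.54724769 0.18415447 0.132     ]
tip_top 0.36 [243. 318.] [0.55334248 0.17351828 0.132     ]
nut_base 0.7 [246. 315.] [0.54839733 0.1857645  0.108     ]
seat 0.62 [246. 317.] [0.54746395 0.18521712 0.108     ]
[[0.504, -0.864, 0.002], [-0.864, -0.504, 0.0], [0.001, -0.002, -1.0]]
tips on axis (np.float64(239.45647744955252), np.float64(316.75331320508417)) axis at .132 (np.float64(264.8894700354006), np.float64(316.2055598864813)) axis at .108 (np.float64(244.62349550407419), np.float64(316.6587704371495))
```

View pics/c_w3.png

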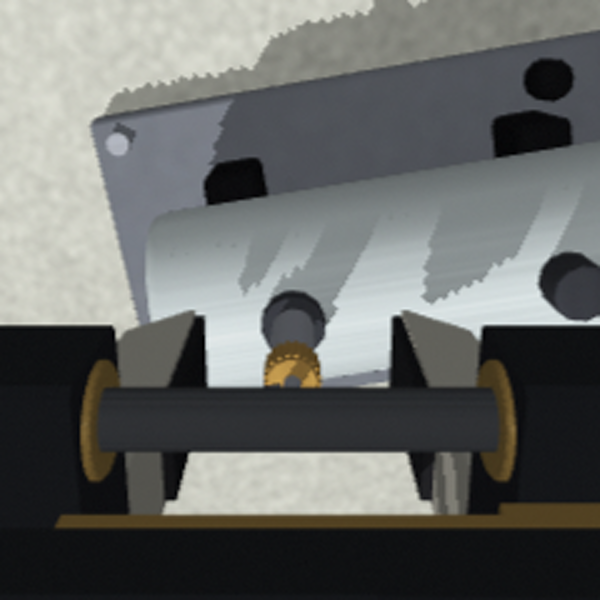

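The nut sits centred between the jaws at crop (292,370), so I'll close gently.

{"name": "jog_arm", "arguments": {
  "newtons": 20,
  "targets": [
    {"dx": 0, "dy": 0, "dz": 0, "twist": 0, "hand": 0.25},
    {"dx": 0, "dy": 0, "dz": 0, "twist": 0, "hand": 0.18},
    {"dx": 0, "dy": 0, "dz": 0, "twist": 0, "hand": 0.15},
    {"dx": 0, "dy": 0, "dz": 0, "twist": 0, "hand": 0.12},
    {"dx": 0, "dy": 0, "dz": 0, "twist": 0, "hand": 0.05},
    {"dx": 0, "dy": 0, "dz": 0, "twist": 0, "hand": 0.05},
    {"dx": 0, "dy": 0, "dz": 0, "twist": 0, "hand": 0.05},
    {"dx": 0, "dy": 0, "dz": 0, "twist": 0, "hand": 0.05}
  ]
}}

```text
time: 5.25
tool_pos: [0.549, 0.1855, 0.108]
eef_rot: [0.867, -0.498, 0.001, -0.002]
force: [4.7, 3.5, -2.5]
opening: 0.0106
gripper_force: 20.0
```

{"name": "jog_arm", "arguments": {
  "newtons": 20,
  "targets": [
    {"dx": 0, "dy": -1.2, "dz": 0, "twist": 0, "hand": 0.05},
    {"dx": 0, "dy": -1.2, "dz": 0, "twist": -0.5, "hand": 0.05},
    {"dx": 0, "dy": -1.2, "dz": -0.1, "twist": -1.4, "hand": 0.05},
    {"dx": 0, "dy": -1.2, "dz": -0.2, "twist": -2.3, "hand": 0.05},
    {"dx": 0, "dy": -1.2, "dz": -0.3, "twist": -3.2, "hand": 0.05},
    {"dx": 0, "dy": -1.2, "dz": -0.4, "twist": -4.1, "hand": 0.05},
    {"dx": 0, "dy": -1.2, "dz": -0.5, "twist": -5, "hand": 0.05},
    {"dx": 0, "dy": -1.2, "dz": -0.6, "twist": -5.9, "hand": 0.05},
    {"dx": 0, "dy": -1.2, "dz": -0.7, "twist": -6.8, "hand": 0.05},
    {"dx": 0, "dy": -1.2, "dz": -0.8, "twist": -7.6, "hand": 0.05}
  ]
}}

```text
time: 6.08
tool_pos: [0.5489, 0.1853, 0.1086]
eef_rot: [0.993, -0.121, 0.0, -0.0]
force: [1.6, 0.6, -0.2]
opening: 0.0111
gripper_force: 20.0
```

```bash
python3 -c "
from h import *
s=manip.sense();print(s)"
```

```text
{'time': 6.0833, 'joint_pos': array([ 1.93401206e-01,  5.62974391e-01,  1.53880378e+00, -6.28876085e-05,
        1.03886886e+00,  2.00606947e+00]), 'qvel': array([ 2.75053951e-06, -1.44243672e-03, -9.13900245e-04,  7.28782977e-04,
        2.39599520e-03, -9.81194360e-01]), 'tau': array([-2.86493232e-03, -5.13463211e+01, -2.05686826e+01, -1.02088263e-01,
        5.04821353e-01,  1.14978980e+00]), 'tool_pos': array([0.54885375, 0.18532687, 0.10857864]), 'eef_rot': array([ 9.92697965e-01, -1.20625559e-01,  4.58026408e-04, -1.20408488e-04]), 'force': array([ 1.62698775,  0.57288766, -0.19909655]), 'torque': array([ 0.13564271, -0.2519234 , -0.03175831]), 'gripper_force': 19.999960286077112, 'opening': 0.011122316423551267}
```

Turning smoothly with a resisting torque of about 0.03 N m, so I'll continue.

{"name": "jog_arm", "arguments": {
  "newtons": 20,
  "targets": [
    {"dx": 0, "dy": 0, "dz": -0.1, "twist": -1, "hand": 0.05},
    {"dx": 0, "dy": 0, "dz": -0.2, "twist": -2, "hand": 0.05},
    {"dx": 0, "dy": 0, "dz": -0.3, "twist": -3, "hand": 0.05},
    {"dx": 0, "dy": 0, "dz": -0.4, "twist": -4, "hand": 0.05},
    {"dx": 0, "dy": 0, "dz": -0.5, "twist": -5, "hand": 0.05},
    {"dx": 0, "dy": 0, "dz": -0.6, "twist": -6, "hand": 0.05},
    {"dx": 0, "dy": 0, "dz": -0.7, "twist": -7, "hand": 0.05},
    {"dx": 0, "dy": 0, "dz": -0.8, "twist": -8, "hand": 0.05},
    {"dx": 0, "dy": 0, "dz": -0.9, "twist": -9, "hand": 0.05},
    {"dx": 0, "dy": 0, "dz": -1, "twist": -10, "hand": 0.05}
  ]
}}

```text
time: 6.92
tool_pos: [0.549, 0.185, 0.1096]
eef_rot: [0.92, 0.392, 0.0, 0.0]
force: [2.2, -0.4, -0.7]
opening: 0.0108
gripper_force: 20.0
```

{"name": "jog_arm", "arguments": {
  "newtons": 20,
  "targets": [
    {"dx": 0, "dy": 0, "dz": -0.1, "twist": -1, "hand": 0.05},
    {"dx": 0, "dy": 0, "dz": -0.2, "twist": -2, "hand": 0.05},
    {"dx": 0, "dy": 0, "dz": -0.3, "twist": -3, "hand": 0.05},
    {"dx": 0, "dy": 0, "dz": -0.4, "twist": -4, "hand": 0.05},
    {"dx": 0, "dy": 0, "dz": -0.5, "twist": -5, "hand": 0.05},
    {"dx": 0, "dy": 0, "dz": -0.6, "twist": -6, "hand": 0.05},
    {"dx": 0, "dy": 0, "dz": -0.7, "twist": -7, "hand": 0.05},
    {"dx": 0, "dy": 0, "dz": -0.8, "twist": -8, "hand": 0.05},
    {"dx": 0, "dy": 0, "dz": -0.9, "twist": -9, "hand": 0.05},
    {"dx": 0, "dy": 0, "dz": -1, "twist": -10, "hand": 0.05}
  ]
}}

```text
time: 7.75
tool_pos: [0.5493, 0.1849, 0.1107]
eef_rot: [0.601, 0.8, 0.0, 0.001]
force: [3.5, -0.3, -0.9]
opening: 0.0108
gripper_force: 20.0
```

{"name": "jog_arm", "arguments": {
  "newtons": 20,
  "targets": [
    {"dx": 0, "dy": 0, "dz": -0.1, "twist": -1, "hand": 0.05},
    {"dx": 0, "dy": 0, "dz": -0.2, "twist": -2, "hand": 0.05},
    {"dx": 0, "dy": 0, "dz": -0.3, "twist": -3, "hand": 0.05},
    {"dx": 0, "dy": 0, "dz": -0.4, "twist": -4, "hand": 0.05},
    {"dx": 0, "dy": 0, "dz": -0.5, "twist": -5, "hand": 0.05},
    {"dx": 0, "dy": 0, "dz": -0.6, "twist": -6, "hand": 0.05},
    {"dx": 0, "dy": 0, "dz": -0.7, "twist": -7, "hand": 0.05},
    {"dx": 0, "dy": 0, "dz": -0.8, "twist": -8, "hand": 0.05},
    {"dx": 0, "dy": 0, "dz": -0.9, "twist": -9, "hand": 0.05},
    {"dx": 0, "dy": 0, "dz": -1, "twist": -10, "hand": 0.05}
  ]
}}

```text
time: 8.58
tool_pos: [0.5495, 0.1852, 0.1118]
eef_rot: [0.12, 0.993, 0.0, 0.001]
force: [3.6, 0.2, -0.5]
opening: 0.0109
gripper_force: 20.0
```

```bash
python3 -c "
from h import *
s=manip.sense();print(s['joint_pos'],s['force'],s['torque'],s['opening'])"
```

```text
[ 1.93083612e-01  5.59376362e-01  1.53515155e+00 -3.89786169e-04
  1.04464503e+00 -1.13602244e+00] [ 3.55101965  0.15577128 -0.47857614] [ 0.14696835 -0.77723349 -0.02433172] 0.010944836316149465
```

{"name": "jog_arm", "arguments": {
  "newtons": 20,
  "targets": [
    {"dx": 0, "dy": 0, "dz": -0.1, "twist": -0.7, "hand": 0.05},
    {"dx": 0, "dy": 0, "dz": -0.2, "twist": -1.4, "hand": 0.05},
    {"dx": 0, "dy": 0, "dz": -0.3, "twist": -2.1, "hand": 0.05},
    {"dx": 0, "dy": 0, "dz": -0.3, "twist": -2.7, "hand": 0.05},
    {"dx": 0, "dy": 0, "dz": -0.3, "twist": -3.2, "hand": 0.05},
    {"dx": 0, "dy": 0, "dz": -0.3, "twist": -3.6, "hand": 0.05},
    {"dx": 0, "dy": 0, "dz": -0.3, "twist": -3.6, "hand": 0.05},
    {"dx": 0, "dy": 0, "dz": -0.3, "twist": -3.6, "hand": 0.05}
  ]
}}

```text
time: 9.25
tool_pos: [0.5491, 0.1853, 0.1119]
eef_rot: [-0.065, 0.998, 0.0, 0.001]
force: [4.0, -0.2, -0.8]
opening: 0.0107
gripper_force: 20.0
```

```bash
python3 -c "
from h import *
s=manip.sense();print(s['joint_pos'],s['force'],s['torque'],s['opening'])"
```

```text
[ 1.93296079e-01  5.59009387e-01  1.53520924e+00 -2.15951539e-04
  1.04587382e+00 -1.50652062e+00] [ 4.02766005 -0.21418372 -0.78950795] [ 0.3088754  -0.81127252 -0.09000883] 0.010699445833532426
```

The turn totals 4.31 rad at the wrist and the torque has risen to 0.09 N m, so the nut is at its stop. Next: release, lift, shut the fingers and check.

{"name": "jog_arm", "arguments": {
  "newtons": 20,
  "targets": [
    {"dx": 0, "dy": 0, "dz": 0, "twist": 0, "hand": 0.35},
    {"dx": 0, "dy": 0, "dz": 0, "twist": 0, "hand": 0.35},
    {"dx": 0, "dy": 0, "dz": 0, "twist": 0, "hand": 0.35},
    {"dx": 0, "dy": 0, "dz": -12, "twist": 0, "hand": 0.35},
    {"dx": 0, "dy": 0, "dz": -28, "twist": 0, "hand": 0.35},
    {"dx": 0, "dy": 0, "dz": -45, "twist": 0, "hand": 0.35},
    {"dx": 0, "dy": 0, "dz": -58, "twist": 0, "hand": 0.35},
    {"dx": 0, "dy": 0, "dz": -58, "twist": 0, "hand": 0.35},
    {"dx": 0, "dy": 0, "dz": -58, "twist": 0, "hand": 0.35},
    {"dx": 0, "dy": 0, "dz": -58, "twist": 0, "hand": 0.35}
  ]
}}

```text
time: 10.08
tool_pos: [0.5477, 0.1851, 0.1688]
eef_rot: [-0.065, 0.998, -0.0, -0.001]
force: [0.6, 0.2, -0.2]
opening: 0.0323
gripper_force: 0.0
```

```bash
python3 m.py w4.png
```

```text
10.1333 [0.54765467 0.18510665 0.16857995] [-6.51838763e-02  9.97872602e-01 -1.74873106e-04 -1.14141102e-03] [ 1.93426687e-01  4.97049688e-01  1.46932936e+00 -5.95752873e-05
  1.17752241e+00 -1.50780708e+00]
tip_top 0.53 [220. 320.] [0.54389015 0.18490758 0.132     ]
tip_top 0.23 [213. 320.] [0.53892329 0.18453756 0.132     ]
nut_base 0.51 [218. 317.] [0.55179787 0.18399054 0.108     ]
seat 0.63 [214. 318.] [0.54825968 0.18443073 0.108     ]
[[-0.991, -0.13, -0.002], [-0.13, 0.992, -0.0], [0.002, -0.0, -1.0]]
tips on axis (np.float64(240.87751224509597), np.float64(319.49168780018624)) axis at .132 (np.float64(224.35556689667166), np.float64(319.38965503001515)) axis at .108 (np.float64(213.6042981566721), np.float64(319.3217409810652))
```

View pics/c_w4.png

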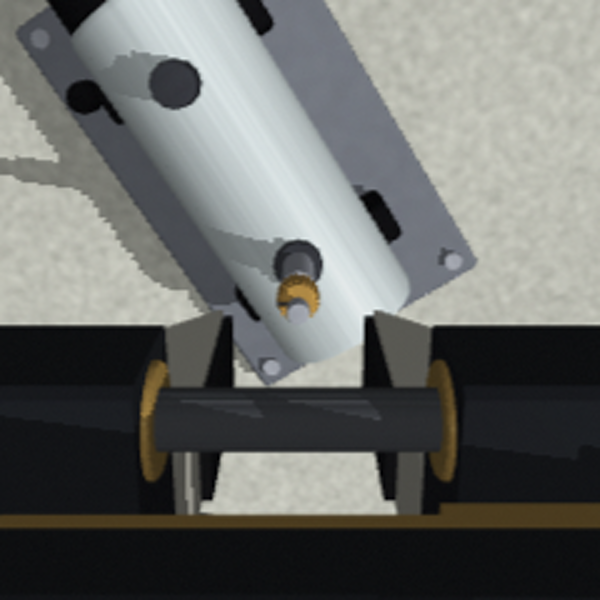

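The tip is at (224,319), exactly on the jaw axis. I'll shut the fingers and descend to just above it.

{"name": "jog_arm", "arguments": {
  "newtons": 20,
  "targets": [
    {"dx": 0, "dy": 0, "dz": 0, "twist": 0, "hand": 0},
    {"dx": 0, "dy": 0, "dz": 0, "twist": 0, "hand": 0},
    {"dx": 0, "dy": 0, "dz": 0, "twist": 0, "hand": 0},
    {"dx": 0, "dy": 0, "dz": 6, "twist": 0, "hand": 0},
    {"dx": 0, "dy": 0, "dz": 12, "twist": 0, "hand": 0},
    {"dx": 0, "dy": 0, "dz": 18, "twist": 0, "hand": 0},
    {"dx": 0, "dy": 0, "dz": 22, "twist": 0, "hand": 0},
    {"dx": 0, "dy": 0, "dz": 25, "twist": 0, "hand": 0},
    {"dx": 0, "dy": 0, "dz": 25, "twist": 0, "hand": 0},
    {"dx": 0, "dy": 0, "dz": 25, "twist": 0, "hand": 0}
  ]
}}

```text
time: 11.12
tool_pos: [0.5484, 0.1852, 0.1446]
eef_rot: [-0.065, 0.998, -0.0, -0.0]
force: [0.1, 1.2, 0.0]
opening: 0.0005
gripper_force: 0.0
```

{"name": "jog_arm", "arguments": {
  "targets": [
    {"dx": 0, "dy": 0, "dz": 0.5, "twist": 0, "hand": 0},
    {"dx": 0, "dy": 0, "dz": 1, "twist": 0, "hand": 0},
    {"dx": 0, "dy": 0, "dz": 1.5, "twist": 0, "hand": 0},
    {"dx": 0, "dy": 0, "dz": 2, "twist": 0, "hand": 0},
    {"dx": 0, "dy": 0, "dz": 2.5, "twist": 0, "hand": 0},
    {"dx": 0, "dy": 0, "dz": 3, "twist": 0, "hand": 0},
    {"dx": 0, "dy": 0, "dz": 3.5, "twist": 0, "hand": 0},
    {"dx": 0, "dy": 0, "dz": 4, "twist": 0, "hand": 0},
    {"dx": 0, "dy": 0, "dz": 4.5, "twist": 0, "hand": 0},
    {"dx": 0, "dy": 0, "dz": 4.5, "twist": 0, "hand": 0}
  ],
  "newtons": 20
}}

```text
time: 11.95
tool_pos: [0.5484, 0.1852, 0.1403]
eef_rot: [-0.065, 0.998, -0.0, 0.0]
force: [0.3, 0.3, 0.3]
opening: 0.0004
gripper_force: 0.1
```

{"name": "jog_arm", "arguments": {
  "targets": [
    {"dx": 0, "dy": 0, "dz": 0.5, "twist": 0, "hand": 0},
    {"dx": 0, "dy": 0, "dz": 1, "twist": 0, "hand": 0},
    {"dx": 0, "dy": 0, "dz": 1.5, "twist": 0, "hand": 0},
    {"dx": 0, "dy": 0, "dz": 2, "twist": 0, "hand": 0},
    {"dx": 0, "dy": 0, "dz": 2.5, "twist": 0, "hand": 0},
    {"dx": 0, "dy": 0, "dz": 2.5, "twist": 0, "hand": 0},
    {"dx": 0, "dy": 0, "dz": 2.5, "twist": 0, "hand": 0}
  ],
  "newtons": 20
}}

```text
time: 12.53
tool_pos: [0.5485, 0.1853, 0.1387]
eef_rot: [-0.065, 0.998, -0.0, 0.0]
force: [-1.2, -0.9, 6.8]
opening: 0.0002
gripper_force: 3.8
```

{"name": "jog_arm", "arguments": {
  "targets": [
    {"dx": 0, "dy": 0, "dz": 0.5, "twist": 0, "hand": 0},
    {"dx": 0, "dy": 0, "dz": 1, "twist": 0, "hand": 0},
    {"dx": 0, "dy": 0, "dz": 1.5, "twist": 0, "hand": 0},
    {"dx": 0, "dy": 0, "dz": 2, "twist": 0, "hand": 0},
    {"dx": 0, "dy": 0, "dz": 2.5, "twist": 0, "hand": 0},
    {"dx": 0, "dy": 0, "dz": 3, "twist": 0, "hand": 0},
    {"dx": 0, "dy": 0, "dz": 3.4, "twist": 0, "hand": 0},
    {"dx": 0, "dy": 0, "dz": 3.4, "twist": 0, "hand": 0},
    {"dx": 0, "dy": 0, "dz": 3.4, "twist": 0, "hand": 0}
  ],
  "newtons": 20
}}

```text
time: 13.28
tool_pos: [0.5486, 0.1853, 0.1362]
eef_rot: [-0.065, 0.998, 0.0, 0.001]
force: [-3.3, -1.1, 12.6]
opening: 0.0005
gripper_force: 6.4
```

{"name": "jog_arm", "arguments": {
  "targets": [
    {"dx": 0, "dy": 0, "dz": 0.2, "twist": 0, "hand": 0},
    {"dx": 0, "dy": 0, "dz": 0.4, "twist": 0, "hand": 0},
    {"dx": 0, "dy": 0, "dz": 0.6, "twist": 0, "hand": 0},
    {"dx": 0, "dy": 0, "dz": 0.8, "twist": 0, "hand": 0},
    {"dx": 0, "dy": 0, "dz": 1, "twist": 0, "hand": 0},
    {"dx": 0, "dy": 0, "dz": 1.2, "twist": 0, "hand": 0},
    {"dx": 0, "dy": 0, "dz": 1.2, "twist": 0, "hand": 0},
    {"dx": 0, "dy": 0, "dz": 1.2, "twist": 0, "hand": 0}
  ],
  "newtons": 20
}}

```text
time: 13.95
tool_pos: [0.5487, 0.1853, 0.1356]
eef_rot: [-0.065, 0.998, 0.0, 0.001]
force: [-5.7, -2.1, 16.2]
opening: 0.0003
gripper_force: 8.2
```

{"name": "jog_arm", "arguments": {
  "targets": [
    {"dx": 0, "dy": 0, "dz": 0.1, "twist": 0, "hand": 0},
    {"dx": 0, "dy": 0, "dz": 0.2, "twist": 0, "hand": 0},
    {"dx": 0, "dy": 0, "dz": 0.3, "twist": 0, "hand": 0},
    {"dx": 0, "dy": 0, "dz": 0.4, "twist": 0, "hand": 0},
    {"dx": 0, "dy": 0, "dz": 0.4, "twist": 0, "hand": 0},
    {"dx": 0, "dy": 0, "dz": 0.4, "twist": 0, "hand": 0}
  ],
  "newtons": 20
}}

```text
time: 14.45
tool_pos: [0.5487, 0.1853, 0.1354]
eef_rot: [-0.065, 0.998, 0.0, 0.001]
force: [-6.4, -2.0, 18.4]
opening: 0.0005
gripper_force: 9.1
```

The force now rises 5.5 N per mm of command, against 1.7 before, so it's at the hard stop. I'll hold for two seconds.

{"name": "jog_arm", "arguments": {
  "targets": [
    {"dx": 0, "dy": 0, "dz": 0, "twist": 0, "hand": 0},
    {"dx": 0, "dy": 0, "dz": 0, "twist": 0, "hand": 0},
    {"dx": 0, "dy": 0, "dz": 0, "twist": 0, "hand": 0},
    {"dx": 0, "dy": 0, "dz": 0, "twist": 0, "hand": 0},
    {"dx": 0, "dy": 0, "dz": 0, "twist": 0, "hand": 0},
    {"dx": 0, "dy": 0, "dz": 0, "twist": 0, "hand": 0},
    {"dx": 0, "dy": 0, "dz": 0, "twist": 0, "hand": 0},
    {"dx": 0, "dy": 0, "dz": 0, "twist": 0, "hand": 0},
    {"dx": 0, "dy": 0, "dz": 0, "twist": 0, "hand": 0},
    {"dx": 0, "dy": 0, "dz": 0, "twist": 0, "hand": 0}
  ],
  "newtons": 20
}}

```text
time: 15.28
tool_pos: [0.5487, 0.1853, 0.1354]
eef_rot: [-0.065, 0.998, 0.0, 0.001]
force: [-6.4, -2.5, 17.8]
opening: 0.0006
gripper_force: 9.1
```

{"name": "jog_arm", "arguments": {
  "targets": [
    {"dx": 0, "dy": 0, "dz": 0, "twist": 0, "hand": 0},
    {"dx": 0, "dy": 0, "dz": 0, "twist": 0, "hand": 0},
    {"dx": 0, "dy": 0, "dz": 0, "twist": 0, "hand": 0},
    {"dx": 0, "dy": 0, "dz": 0, "twist": 0, "hand": 0},
    {"dx": 0, "dy": 0, "dz": 0, "twist": 0, "hand": 0},
    {"dx": 0, "dy": 0, "dz": 0, "twist": 0, "hand": 0},
    {"dx": 0, "dy": 0, "dz": 0, "twist": 0, "hand": 0},
    {"dx": 0, "dy": 0, "dz": 0, "twist": 0, "hand": 0},
    {"dx": 0, "dy": 0, "dz": 0, "twist": 0, "hand": 0},
    {"dx": 0, "dy": 0, "dz": 0, "twist": 0, "hand": 0}
  ],
  "newtons": 20
}}

```text
time: 16.12
tool_pos: [0.5487, 0.1853, 0.1354]
eef_rot: [-0.065, 0.998, 0.0, 0.001]
force: [-6.3, -2.0, 18.6]
opening: 0.0004
gripper_force: 9.1
```

{"name": "jog_arm", "arguments": {
  "targets": [
    {"dx": 0, "dy": 0, "dz": -2, "twist": 0, "hand": 0},
    {"dx": 0, "dy": 0, "dz": -4, "twist": 0, "hand": 0},
    {"dx": 0, "dy": 0, "dz": -7, "twist": 0, "hand": 0},
    {"dx": 0, "dy": 0, "dz": -12, "twist": 0, "hand": 0},
    {"dx": 0, "dy": 0, "dz": -22, "twist": 0, "hand": 0},
    {"dx": 0, "dy": 0, "dz": -35, "twist": 0, "hand": 0},
    {"dx": 0, "dy": 0, "dz": -50, "twist": 0, "hand": 0},
    {"dx": 0, "dy": 0, "dz": -60, "twist": 0, "hand": 0},
    {"dx": 0, "dy": 0, "dz": -60, "twist": 0, "hand": 0},
    {"dx": 0, "dy": 0, "dz": -60, "twist": 0, "hand": 0}
  ],
  "newtons": 20
}}

```text
time: 16.95
tool_pos: [0.5486, 0.1853, 0.1932]
eef_rot: [-0.065, 0.998, 0.0, 0.001]
force: [-0.4, -0.0, -0.8]
opening: 0.0006
gripper_force: 0.0
```

```bash
python3 m.py w5.png
```

```text
17.0 [0.54818784 0.18519535 0.19235544] [-6.52400558e-02  9.97869560e-01 -6.01365886e-05 -2.68859484e-04] [ 1.93397376e-01  4.74930713e-01  1.43647859e+00 -5.36611315e-05
  1.23073203e+00 -1.50795389e+00]
tip_top 0.71 [210. 320.] [0.54549948 0.18576179 0.132     ]
nut_base 0.73 [134. 243.] [0.49568345 0.11380034 0.108     ]
nut_base 0.49 [207. 318.] [0.55138281 0.18478691 0.108     ]
seat 0.79 [201. 321.] [0.54493403 0.18628319 0.108     ]
[[-0.991, -0.13, -0.001], [-0.13, 0.991, -0.0], [0.001, -0.0, -1.0]]
tips on axis (np.float64(239.9328304331705), np.float64(319.4434025334836)) axis at .132 (np.float64(212.82629836567364), np.float64(319.27166498384497)) axis at .108 (np.float64(204.09487072349876), np.float64(319.21601473839195))
```

View pics/c_w5.png

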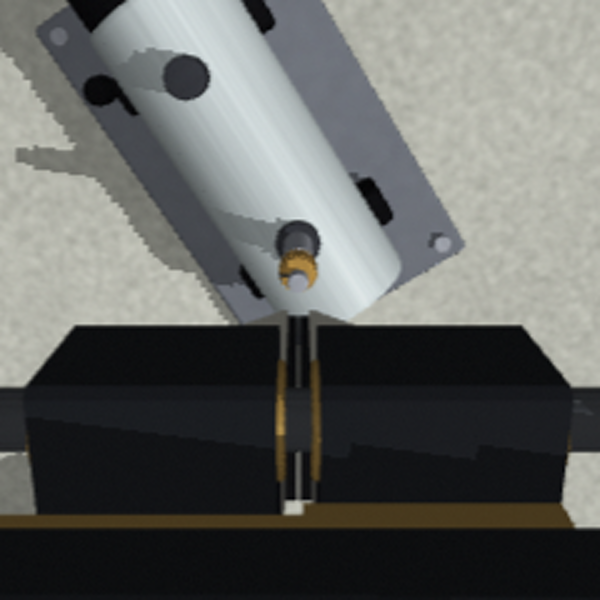

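The tip is at (213,319), which is where a height of 132 mm should appear, so it has sprung back up. The nut is still raised and the tool is clear of everything.

```bash
python3 -c "
from cell import manip
print(manip.hand_in())"
```

```text
the job is handed in; nothing more can be done
None
```

I unscrewed the nut to its upper stop, held the valve tip at its hard stop for just over two seconds (about 20 N at most), let it spring back up, and handed the job in at about 17 s; no verdict was returned.

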